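# Tip one log from the carrier into the fire tray

## Robot

A 7-joint arm with a two-finger parallel gripper is mounted at the origin on the work surface. World frame = base frame: x ahead of the robot, y to its left, z up, the work surface at z = 0. Lengths are in m, angles in rad, forces in N, time in s.
With the tool pointing down it reaches from about 0.4 to 0.85 m from the base axis. Payload 10.4 kg.
Tool frame: the origin (TCP) lies midway between the tips of the shut fingers; the grasp point (between the pads) lies 19 mm behind it; z points along the fingers, y is the line along which they close (so a half turn about z gives the same grasp; the last joint's range is limited). The gripper opens to 87 mm and grips with 3 to 60 N. Pads are 19 mm wide; open, the fingers measure 117 mm over their backs; the gripper's body (75 mm by 190 mm) begins 51 mm behind the grasp point.
Start: joints at [1.085, 0.332, -0.065, 1.46, 0.022, 1.35, -0.088], TCP at [0.279, -0.559, 0.223] pointing down, gripper open.
Joint ranges: [-2.6, 2.6], [-0.5, 2.12], [-1.47, 1.34], [0.16, 2.42], [-1.27, 4.41], [0.06, 2.06], [-2.6, 2.6]. Speed limits (rad/s): [2.22, 2.22, 2.79, 2.79, 3.14, 3.14, 3.14].

## Interface

Orientations are given as a unit quaternion [w, x, y, z].
In Python, from rig import * gives the robot as it stands. The module is installed in compiled form; this text tells all that it offers.
- The arm moves only by the shell command python3 -m creep 'ROWS' [FORCE]. ROWS is text: rows parted by semicolons, each of 7 numbers parted by spaces: the shift along the tool's x, y, z scaled (see below), then the turn, a rotation vector about the tool's x, y, z scaled (see below), then the finger opening in mm, from 0 to 87. A call has 1 to 20 rows; each row shifts and turns the commanded pose from where the row before left it, along the tool's axes as they then stand; what a row does not reach is not made up. The controller multiplies each number of a shift by 1 m and each number of a turn by 360 degrees. A row lasts 1/12 s, in which the tool goes at most 41.7 mm and 7.16 degrees, less where a joint would pass 70% of its speed; a pose out of reach is approached as far as the arm can. A call with a number of a shift or a turn outside -1 to 1 is refused whole. A call with a gripper value outside its range is refused whole. The fingers move at their own pace and stop on an object; FORCE is the grip in N (left out, the last holds). Time passes only in rows, so rows that do not move let the fingers close. It gives the time, the measured TCP pose, the force, the opening and the grip force at its end, in the units of the state.
- get_state(): the state, without advancing time (a new reading comes with each control period).
- capture(name): name is "side" or "top"; returns (picture, depth): 384x512x3 uint8, red, green, blue; 384x512 float32, m along the optical axis (not along the pixel's ray), 0 where there is no reading.
- camera_model(name): a dict with "mtx" (3x3 intrinsics, pixels), "position" and "rotation" of the camera in the world. Camera axes: x right, y up, looking along -z (the intrinsics and any distortion apply to the point x, -y, -z); pixel columns grow to the right and rows downward; lengths in m; the calibration is good to about 2 mm. A picture is of the moment at which its call begins. camera_model takes no time and is no camera call.
- sign_off(): hands the job in; it is judged then, once.
The state is a dict: "clock": time; "joint_pos": joint angles; "dq": joint speeds; "effort": joint torques, N m; "ee_pos": TCP position; "orientation": TCP orientation; "force": force on the tool from outside, world axes, zero at the start; "torque": the same for the moment, N m; "gripper_width": opening from 0.0 (shut) to 1.0 (fully open); "grip_force": force on a finger pad.
Only numpy, scipy, OpenCV 4.12 (cv2) and the standard library are available. Lean on these libraries where they do the work, as an engineer would, in place of code of your own. Each camera call takes 0.05 s, during which the arm holds its last target. There are 200 camera calls.

## Task

Lift the steel log carrier by its wooden handle, keep it level on the way, and low over the square fire tray tip it to about 35 degrees, open edge down, holding it there a moment so that the front log rolls into the tray while the rear log stays behind its ridge. Then bring the carrier level again and stand it back on the middle of its clay slab with the rear log still in it. Let the log roll in from low down rather than fall from a height, and leave everything else on the hearth where it is.

Things in the scene. Friction and masses are not known exactly. Their poses are not given: they have to be found in the camera images.
- carrier: Steel log carrier, 150 (x) x 145 (y) mm, 130 high with handle, up to 0.6 kg empty. Origin: centre of underside, z up. Open low edge at +x (logs roll out there), 60 mm wall at -x, end plates 56 mm high at y = +-70. From x = -6 to 75 a ramp rises 14 degrees to the open edge: the front log rolls at tilts over 14. A ridge at x = -14 to -6, top at z = 23, holds the rear log up to 60 degrees.
- carrier_handle (a point): Centre of the straight wooden handle bar, at (0, 0, 115) mm in the carrier's frame; axes as the carrier's. The bar is 18 mm thick (x), 30 mm tall (z) and clear for 134 mm along y, between two flat uprights 20 mm wide. Only the logs lie below it, their tops about 62 mm above the carrier's underside.
- carrier_lip (a point): Middle of the top of the carrier's open edge, at (75, 0, 25) mm in the carrier's frame; the underside's front edge lies 25 mm below it.
- log_front: Round piece of firewood, 50 mm in diameter, 120 mm long, 0.12 kg, lying on the ramp at the carrier's open side, its axis (own y) along the carrier's y. Origin: its centre. The log to be tipped out.
- log_rear: Same size of log, lying behind the ridge against the carrier's high wall. Origin: its centre. Stays in the carrier.
- tray: Fixed square fire tray of dark steel, 240 x 240 mm, open on top, walls 4 mm thick and 35 mm high, floor 4 mm thick. Origin: centre of its underside, on the work surface; x and y along its sides.
- slab: Fixed clay slab, 210 x 210 x 20 mm, on which the carrier stands at the start and must stand at the end. Origin: centre of its underside, on the work surface (its top is 20 mm higher).
- bowl: Bystander: white bowl 90 mm across, 45 mm high. Origin: centre of its underside. Leave alone.
- spice_jar: Bystander: glass jar 56 mm across, 80 mm high. Origin: centre of its underside. Leave alone.
- firelighter_box: Bystander: cardboard box 80 x 120 x 45 mm. Origin: centre of its underside. Leave alone.
- tongs: Bystander: steel tongs lying flat, 250 mm long. Origin: centre of its underside. Leave alone.
- grill_brush: Bystander: brush lying flat, 220 mm long. Origin: centre of its underside. Leave alone.
Things that resemble listed ones, but are neither listed nor needed, are in the scene too. What is shaped like the log_rear but turquoise is not meant.

How it is judged:
By the outcome, as a careful person would: the job done as asked, in the order asked, and still so for the second after the job is handed in, with the robot touching nothing.
It also fails if it takes over 70 s, if anything falls off the work surface, if the arm or the gripper's body presses on something with over 40 N, if the wrist force passes 120 N, or if a joint passes its speed limit or range.

## Working session

There is one attempt and no reset: what is moved stays moved. The work goes in short steps, Python scripts to look and compute and a shell command to move; the robot and the scene stay as the last step left them, time stands still between calls to the robot, and variables do not carry over. Pictures are saved under pics/ and viewed, at most 10 in all, crops included, and the job is handed in when it is done.

```bash
mkdir -p pics; cat > h.py <<'E'
from rig import *
import numpy as np, cv2
from scipy.spatial.transform import Rotation as R
def world(name,depth):
    m=camera_model(name);K=np.array(m["mtx"]);p=np.array(m["position"]);r=np.array(m["rotation"])
    if r.shape!=(3,3): r=R.from_quat(np.r_[r[1:],r[0]]).as_matrix()
    v,u=np.mgrid[:384,:512]
    c=np.stack([(u-K[0,2])/K[0,0]*depth,-(v-K[1,2])/K[1,1]*depth,-depth],-1)
    return c@r.T+p
E
python3 - <<'E'
from h import *
print(get_state())
for n in("top","side"):
    m=camera_model(n);print(m)
    p,d=capture(n);cv2.imwrite(f"pics/{n}0.png",p[...,::-1]);np.savez(f"{n}0.npz",p=p,d=d)
a=cv2.imread("pics/top0.png");b=cv2.imread("pics/side0.png")
cv2.imwrite("pics/top0b.png",cv2.resize(a,(800,600)))
cv2.imwrite("pics/side0b.png",cv2.resize(b,(800,600)))
E
```

```text
{'clock': 0.0, 'joint_pos': array([ 1.08538006,  0.33285972, -0.06470265,  1.46095358,  0.02163212,
        1.34989845, -0.08851736]), 'dq': array([ 1.70445206e-03, -1.33683976e-03, -8.43541637e-04, -1.26552123e-03,
       -2.10015846e-03, -6.46084159e-04,  2.10021099e-05]), 'effort': array([ 3.01199321e-06, -6.23258686e+01,  2.49832054e-02, -3.89890301e+01,
       -6.12529577e-02,  3.98882374e-02,  1.55703947e-04]), 'ee_pos': array([ 0.27885448, -0.55890528,  0.22175569]), 'orientation': array([-6.79562433e-04,  9.73342617e-01,  2.29354841e-01, -2.10091794e-04]), 'force': array([-0.3388822 ,  0.90605542,  1.03661183]), 'torque': array([-0.01439224,  0.06700582, -0.01822997]), 'grip_force': 0.0, 'gripper_width': 0.999487899798831}
{'mtx': array([[409.1057962 ,   0.        , 253.02303756],
       [  0.        , 409.1057962 , 192.82438199],
       [  0.        ,   0.        ,   1.        ]]), 'position': array([0.31213541, 0.00838333, 1.43719645]), 'rotation': array([ 0.71018616,  0.05167858, -0.0517434 , -0.70020538])}
{'mtx': array([[401.50077506,   0.        , 261.05602172],
       [  0.        , 401.50077506, 187.92606818],
       [  0.        ,   0.        ,   1.        ]]), 'position': array([-0.05437589,  0.6497325 ,  1.06795468]), 'rotation': array([-0.33271347, -0.13192228,  0.332219  ,  0.87265617])}
```

View pics/top0b.png

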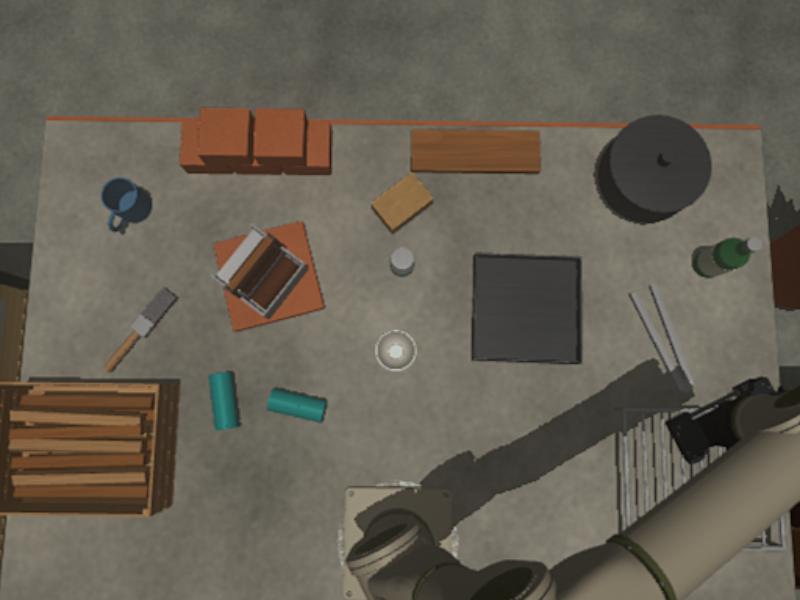

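View pics/side0b.png

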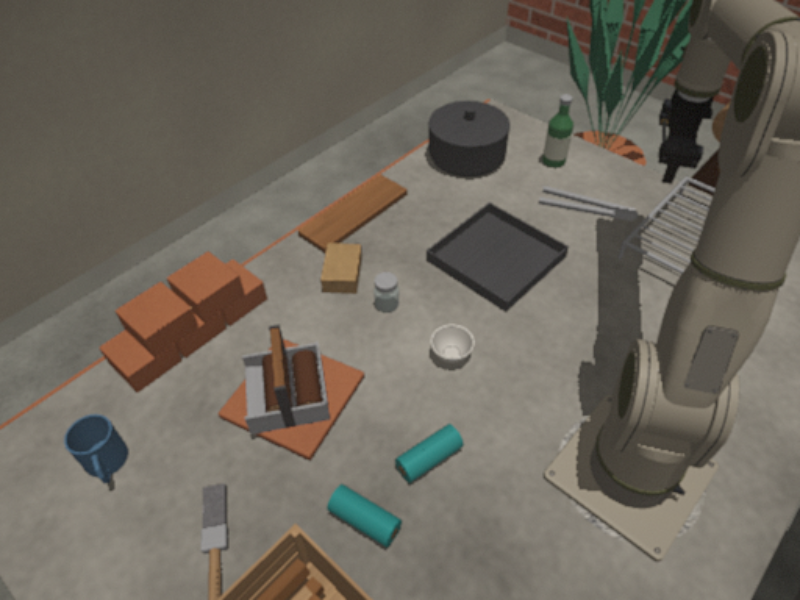

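The top picture (800x600) shows the carrier at (262,268) on its slab (268,275). The high pale wall is at upper left (245,258) and the open edge at lower right. The tray is at (527,308), jar (402,261), bowl (396,351), box (402,202), tongs (660,335) and brush (140,330). The turquoise rolls at (223,400) and (296,404) are decoys. The two brown logs in the carrier are the ones meant.

```bash
python3 - <<'E'
from h import *
z=np.load("top0.npz");p,d=z["p"],z["d"];W=world("top",d)
X,Y,Z=W[...,0],W[...,1],W[...,2]
def rect(m,l):
    pts=W[m][:,:2].astype(np.float32); r=cv2.minAreaRect(pts*1000); print(l,len(pts),np.round(r[0],1),np.round(r[1],1),round(r[2],2),"z",np.round(np.percentile(W[m][:,2],[5,50,95]),4)); return cv2.boxPoints(r)
v,u=np.mgrid[:384,:512]
reg=lambda a,b,c,e:(u>a*.64)&(u<b*.64)&(v>c*.64)&(v<e*.64)&(d>0)
print("floor z",np.median(Z[reg(330,370,280,340)]))
h=reg(200,330,215,335)&(Z>.138)&(Z<.165); rect(h,"handle top")
print(cv2.fitLine(W[h][:,:2].astype(np.float32),cv2.DIST_L2,0,.01,.01).ravel(), W[h].mean(0))
hsv=cv2.cvtColor(p,cv2.COLOR_RGB2HSV)
s=reg(200,335,215,335)&(Z>.012)&(Z<.028)&(hsv[...,1]>110);s=cv2.morphologyEx(s.astype(np.uint8),cv2.MORPH_OPEN,np.ones((3,3)))>0
print(rect(s,"slab"))
t=reg(460,595,240,375)&(Z>.02)&(Z<.05);rect(t,"tray wall")
t=reg(460,595,240,375)&(p.max(-1)<75);rect(t,"tray dark")
c=reg(200,330,215,335)&(Z>.035)&(Z<.1);print(rect(c,"carrier body"))
for l,a in dict(jar=(385,420,240,280),bowl=(370,420,325,375),box=(365,440,165,235),plank=(405,545,125,178),turq=(262,330,385,425),bricks=(175,335,100,178)).items(): rect(reg(*a)&(Z>.012),l)
cr=p[125:225,125:215];cv2.imwrite("pics/c1.png",cv2.resize(cr[...,::-1],None,fx=6,fy=6,interpolation=cv2.INTER_CUBIC))
# side: handle
z=np.load("side0.npz");p,d=z["p"],z["d"];W=world("side",d);Z=W[...,2]
h=reg(230,340,310,440)&(Z>.138)&(Z<.17);rect(h,"side handle top")
print(cv2.fitLine(W[h][:,:2].astype(np.float32),cv2.DIST_L2,0,.01,.01).ravel(), W[h].mean(0))
E
```

```text
floor z -0.0005131548183692214
handle top 282 [581. 309.] [ 20.7 146. ] 54.37 z [0.1415 0.1485 0.1529]
[ 0.8095288  -0.5870801   0.5802879   0.30788627] [0.58028787 0.30788628 0.1480655 ]
slab 1409 [577.8 297.8] [209.4 207.9] 15.63 z [0.0147 0.0195 0.0243]
[[448.9707  369.73648]
 [504.9984  169.49649]
 [706.6803  225.92758]
 [650.6526  426.16757]]
tray wall 469 [ 512.2 -284.2] [240.1 241. ] 88.59 z [0.0226 0.0328 0.0391]
tray dark 4732 [ 511.8 -283.1] [239.4 240.8] 88.5 z [-0.001   0.0044  0.0277]
carrier body 1454 [580.6 308.8] [153.7 145.4] 53.72 z [0.038  0.0667 0.0789]
[[476.5556  289.90976]
 [593.7791  203.87784]
 [684.7039  327.76822]
 [567.4804  413.80014]]
jar 238 [605.5  -3.7] [51.5 50.4] 44.74 z [0.0291 0.0777 0.0842]
bowl 378 [412.5   6.6] [85.9 85.3] 0.62 z [0.0132 0.0292 0.047 ]
box 880 [770.2 -23.4] [ 93.7 187.3] 46.63 z [0.0181 0.0438 0.0491]
plank 2195 [ 869.3 -166.1] [128.6 312.3] 0.91 z [0.0144 0.0195 0.0251]
turq 544 [290.4 219.8] [122.6  49.8] 77.75 z [0.0307 0.0456 0.0521]
bricks 3756 [874.1 332.9] [115.6 339.9] 0.41 z [0.0302 0.1154 0.1235]
side handle top 306 [580.8 310.6] [ 20.  151.2] 54.01 z [0.1431 0.1506 0.1539]
[ 0.8078518  -0.5893857   0.574428    0.31461796] [0.57442803 0.31461796 0.15013269]
```

View pics/c1.png

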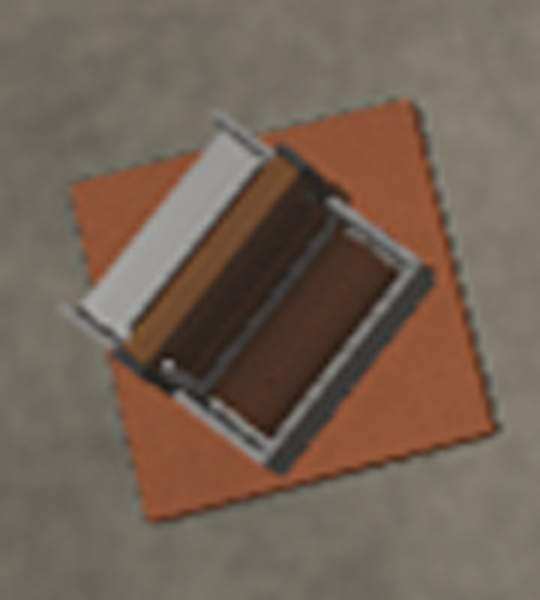

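```bash
cat >> h.py <<'E'
from scipy.linalg import expm, logm
def pose(yaw,tilt=0):
    "tool pointing down, tool x at yaw deg; tilt = carrier tilt, open edge down"
    return R.from_euler('z',yaw,degrees=True)*R.from_euler('x',180-tilt,degrees=True)
def cur():
    s=get_state();q=s["orientation"];return np.array(s["ee_pos"]),R.from_quat(np.r_[q[1:],q[0]])
def mat(p,r):
    T=np.eye(4);T[:3,:3]=r.as_matrix();T[:3,3]=p;return T
def plan(tgts,start=None):
    T=mat(*cur()) if start is None else start
    for p,r,n in tgts:
        G=mat(p,r);D=expm(np.real(logm(np.linalg.inv(T)@G))/n)
        print(n,"x",np.round(np.r_[D[:3,3],R.from_matrix(D[:3,:3]).as_rotvec()/(2*np.pi)],4));T=G
def tcp(grasp,r): return np.array(grasp)+.019*r.as_matrix()[:,2]
def show(p=None,r=None):
    s=get_state();a,q=cur();print("t",round(s["clock"],2),"pos",a.round(4),"yaw,.,tilt",np.round([np.degrees(np.arctan2(*q.as_matrix()[[1,0],0])),np.degrees(np.arcsin(q.as_matrix()[2,0])),np.degrees(np.arctan2(-q.as_matrix()[2,1],-q.as_matrix()[2,2]))],2),"j",s["joint_pos"].round(2),"F",s["force"].round(1),"w",round(s["gripper_width"]*87,1),"g",round(s["grip_force"],1))
E
python3 - <<'E'
from h import *
show()
a=pose(88.5);b=pose(88.5,35);plan([([.516,-.284,.2],a,13),([.516,-.284,.141],b,6)])
E
```

```text
t 0.1 pos [ 0.2789 -0.5589  0.2218] yaw,.,tilt [26.52 -0.    0.07] j [ 1.09  0.33 -0.06  1.46  0.02  1.35 -0.09] F [ 0.7  0.5 -0.6] w 86.9 g 0.0
13 x [ 0.0292  0.003   0.0017 -0.     -0.     -0.0132]
6 x [ 0.     -0.0025  0.0097 -0.0162 -0.     -0.    ]
```

```bash
python3 -m creep '0.029 0.003 0.0017 0 0 -0.0132 87;0.029 0.003 0.0017 0 0 -0.0132 87;0.029 0.003 0.0017 0 0 -0.0132 87;0.029 0.003 0.0017 0 0 -0.0132 87;0.029 0.003 0.0017 0 0 -0.0132 87;0.029 0.003 0.0017 0 0 -0.0132 87;0.029 0.003 0.0017 0 0 -0.0132 87;0.029 0.003 0.0017 0 0 -0.0132 87;0.029 0.003 0.0017 0 0 -0.0132 87;0.029 0.003 0.0017 0 0 -0.0132 87;0.029 0.003 0.0017 0 0 -0.0132 87;0.029 0.003 0.0017 0 0 -0.0132 87;0.029 0.003 0.0017 0 0 -0.0132 87;0 0 0 0 0 0 87;0 0 0 0 0 0 87'; python3 -c "from h import *;show()"
python3 -m creep '0 -0.0025 0.0097 -0.0162 0 0 87;0 -0.0025 0.0097 -0.0162 0 0 87;0 -0.0025 0.0097 -0.0162 0 0 87;0 -0.0025 0.0097 -0.0162 0 0 87;0 -0.0025 0.0097 -0.0162 0 0 87;0 -0.0025 0.0097 -0.0162 0 0 87;0 0 0 0 0 0 87;0 0 0 0 0 0 87;0 0 0 0 0 0 87'; python3 -c "from h import *;show()"
```

```text
clock: 1.35
ee_pos: [0.5158, -0.2844, 0.2003]
orientation: [-0.0, 0.716, 0.698, 0.0]
force: [-0.6, -1.1, 0.2]
gripper_width: 0.999
grip_force: 0.0
t 1.35 pos [ 0.5158 -0.2844  0.2003] yaw,.,tilt [8.847e+01 2.000e-02 1.000e-02] j [ 0.76  0.29 -0.4   1.57  0.12  1.3   0.31] F [-0.6 -1.1  0.2] w 86.9 g 0.0
clock: 2.1
ee_pos: [0.5162, -0.2859, 0.1446]
orientation: [0.207, 0.686, 0.667, 0.203]
force: [1.0, 0.3, 0.2]
gripper_width: 1.007
grip_force: 0.0
t 2.1 pos [ 0.5162 -0.2859  0.1446] yaw,.,tilt [ 88.43   0.15 -33.65] j [ 1.04  0.06 -0.43  2.1  -0.56  0.56  1.  ] F [1.  0.3 0.2] w 87.6 g 0.0
```

```bash
sed -i 's/arctan2(-q.as_matrix()\[2,1\]/arctan2(q.as_matrix()[2,1]/' h.py; python3 - <<'E'
from h import *
show()
a=pose(88.5);b=pose(144);plan([([.516,-.284,.22],a,7),([.581,.3095,.20],b,24),([.581,.3095,.116],b,6)])
E
```

```text
t 2.1 pos [ 0.5162 -0.2859  0.1446] yaw,.,tilt [88.43  0.15 33.65] j [ 1.04  0.06 -0.43  2.1  -0.56  0.56  1.  ] F [1.  0.3 0.2] w 87.6 g 0.0
7 x [ 0.0003  0.0036 -0.0103  0.0134 -0.0001 -0.    ]
24 x [ 0.0221  0.0135  0.0008 -0.      0.     -0.0064]
6 x [ 0.    -0.     0.014  0.    -0.    -0.   ]
```

```bash
python3 -m creep '0 0.0036 -0.0108 0.0139 0 0 87;0 0.0036 -0.0108 0.0139 0 0 87;0 0.0036 -0.0108 0.0139 0 0 87;0 0.0036 -0.0108 0.0139 0 0 87;0 0.0036 -0.0108 0.0139 0 0 87;0 0.0036 -0.0108 0.0139 0 0 87;0 0.0036 -0.0108 0.0139 0 0 87;0 0 0 0 0 0 87;0 0 0 0 0 0 87;0 0 0 0 0 0 87'; python3 - <<'E'
from h import *
show()
b=pose(144);plan([([.581,.3095,.21],b,20)])
E
```

```text
clock: 2.93
ee_pos: [0.5155, -0.2855, 0.2213]
orientation: [-0.007, 0.716, 0.698, -0.005]
force: [0.2, -0.5, 0.1]
gripper_width: 1.0
grip_force: 0.0
t 2.93 pos [ 0.5155 -0.2855  0.2213] yaw,.,tilt [88.47  0.1  -0.96] j [ 0.77  0.3  -0.43  1.53  0.13  1.36  0.31] F [ 0.2 -0.5  0.1] w 87.0 g 0.0
20 x [ 0.0266  0.0161  0.0005 -0.0001 -0.0001 -0.0077]
```

```bash
python3 -m creep '0.0266 0.0161 0.0005 -0.0001 0 -0.0077 87;0.0266 0.0161 0.0005 -0.0001 0 -0.0077 87;0.0266 0.0161 0.0005 -0.0001 0 -0.0077 87;0.0266 0.0161 0.0005 -0.0001 0 -0.0077 87;0.0266 0.0161 0.0005 -0.0001 0 -0.0077 87;0.0266 0.0161 0.0005 -0.0001 0 -0.0077 87;0.0266 0.0161 0.0005 -0.0001 0 -0.0077 87;0.0266 0.0161 0.0005 -0.0001 0 -0.0077 87;0.0266 0.0161 0.0005 -0.0001 0 -0.0077 87;0.0266 0.0161 0.0005 -0.0001 0 -0.0077 87;0.0266 0.0161 0.0005 -0.0001 0 -0.0077 87;0.0266 0.0161 0.0005 -0.0001 0 -0.0077 87;0.0266 0.0161 0.0005 -0.0001 0 -0.0077 87;0.0266 0.0161 0.0005 -0.0001 0 -0.0077 87;0.0266 0.0161 0.0005 -0.0001 0 -0.0077 87;0.0266 0.0161 0.0005 -0.0001 0 -0.0077 87;0.0266 0.0161 0.0005 -0.0001 0 -0.0077 87;0.0266 0.0161 0.0005 -0.0001 0 -0.0077 87;0.0266 0.0161 0.0005 -0.0001 0 -0.0077 87;0.0266 0.0161 0.0005 -0.0001 0 -0.0077 87' >/dev/null
python3 -m creep '0 0 0 0 0 0 87;0 0 0 0 0 0 87;0 0 0 0 0 0 87' >/dev/null;  python3 - <<'E'
from h import *
show()
b=pose(144);plan([([.581,.3095,.19],b,3),([.581,.3095,.116],b,6)])
E
```

```text
t 4.85 pos [0.5814 0.3079 0.2135] yaw,.,tilt [143.86   0.51   0.2 ] j [-0.01  0.52 -0.78  1.34  0.35  1.42  0.16] F [ 1.2 -0.8  0. ] w 86.9 g 0.0
3 x [ 0.0004  0.0003  0.0078  0.0002 -0.0005 -0.0001]
6 x [ 0.     -0.      0.0123  0.     -0.     -0.    ]
```

```bash
python3 -m creep '0.0004 0.0003 0.008 0.0002 -0.0005 -0.0001 87;0.0004 0.0003 0.008 0.0002 -0.0005 -0.0001 87;0.0004 0.0003 0.008 0.0002 -0.0005 -0.0001 60;0 0 0.0123 0 0 0 60;0 0 0.0123 0 0 0 60;0 0 0.0123 0 0 0 50;0 0 0.0123 0 0 0 50;0 0 0.0123 0 0 0 40;0 0 0.0123 0 0 0 40;0 0 0 0 0 0 40;0 0 0 0 0 0 40' 60 >/dev/null;python3 -c "from h import *;show()";python3 -m creep '0 0 0 0 0 0 30;0 0 0 0 0 0 24;0 0 0 0 0 0 20;0 0 0 0 0 0 16;0 0 0 0 0 0 0;0 0 0 0 0 0 0;0 0 0 0 0 0 0;0 0 0 0 0 0 0;0 0 0 0 0 0 0;0 0 0 0 0 0 0' 60 >/dev/null;python3 -c "from h import *;show()"
```

```text
t 5.77 pos [0.5798 0.311  0.1149] yaw,.,tilt [ 1.441e+02  1.400e-01 -6.000e-02] j [-0.03  0.59 -0.75  1.46  0.41  1.25  0.12] F [-0.1  0.5  0.9] w 41.3 g 0.0
t 6.6 pos [0.5804 0.3113 0.1162] yaw,.,tilt [1.4409e+02 8.0000e-02 4.0000e-02] j [-0.03  0.59 -0.75  1.46  0.41  1.25  0.12] F [-0.1  0.   5.8] w 17.4 g 60.0
```

```bash
python3 -m creep '0 0 -0.003 0 0 0 0;0 0 -0.005 0 0 0 0;0 0 -0.008 0 0 0 0;0 0 -0.012 0 0 0 0;0 0 -0.012 0 0 0 0;0 0 -0.012 0 0 0 0;0 0 -0.012 0 0 0 0;0 0 -0.012 0 0 0 0;0 0 -0.012 0 0 0 0;0 0 -0.012 0 0 0 0;0 0 -0.005 0 0 0 0;0 0 0 0 0 0 0;0 0 0 0 0 0 0;0 0 0 0 0 0 0' >/dev/null; python3 - <<'E'
from h import *
show()
for n,s in(("side",(100,150,290,340)),):
    p,d=capture(n);cv2.imwrite("pics/l1.png",cv2.resize(p[s[0]:s[2],s[1]-50:s[3]][...,::-1],None,fx=3,fy=3))
# route: carry level; via rows of 20+10
a=pose(88.5)
plan([(tcp([.52,-.284,.33],a),a,40)])
E
```

```text
t 7.77 pos [0.5801 0.3107 0.2199] yaw,.,tilt [ 1.4409e+02  1.2000e-01 -7.0000e-02] j [-0.03  0.52 -0.78  1.33  0.36  1.43  0.16] F [ 0.3 -0.4 -6.6] w 17.3 g 60.0
40 x [-0.0131 -0.0084 -0.0023 -0.     -0.      0.0039]
```

View pics/l1.png

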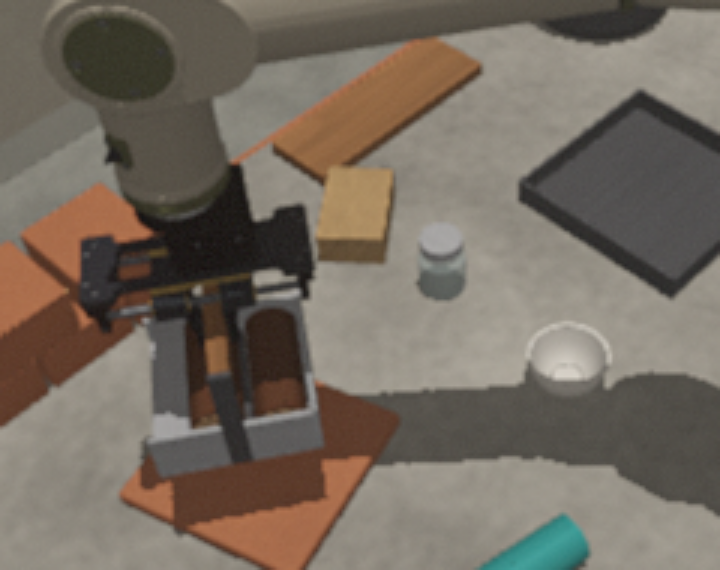

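Lifted level, with both logs aboard: rear log at (215,370), front log at (275,370). The slab is at (260,480) in this crop. Next I carry it to the tray.

```bash
python3 -m creep '-0.004 -0.0025 -0.001 0 0 0.001 0;-0.0065 -0.0042 -0.0012 0 0 0.002 0;-0.01 -0.006 -0.002 0 0 0.003 0;-0.0131 -0.0084 -0.0023 0 0 0.0039 0;-0.0131 -0.0084 -0.0023 0 0 0.0039 0;-0.0131 -0.0084 -0.0023 0 0 0.0039 0;-0.0131 -0.0084 -0.0023 0 0 0.0039 0;-0.0131 -0.0084 -0.0023 0 0 0.0039 0;-0.0131 -0.0084 -0.0023 0 0 0.0039 0;-0.0131 -0.0084 -0.0023 0 0 0.0039 0;-0.0131 -0.0084 -0.0023 0 0 0.0039 0;-0.0131 -0.0084 -0.0023 0 0 0.0039 0;-0.0131 -0.0084 -0.0023 0 0 0.0039 0;-0.0131 -0.0084 -0.0023 0 0 0.0039 0;-0.0131 -0.0084 -0.0023 0 0 0.0039 0;-0.0131 -0.0084 -0.0023 0 0 0.0039 0;-0.0131 -0.0084 -0.0023 0 0 0.0039 0;-0.0131 -0.0084 -0.0023 0 0 0.0039 0;-0.0131 -0.0084 -0.0023 0 0 0.0039 0;-0.0131 -0.0084 -0.0023 0 0 0.0039 0' >/dev/null
python3 -m creep '-0.0131 -0.0084 -0.0023 0 0 0.0039 0;-0.0131 -0.0084 -0.0023 0 0 0.0039 0;-0.0131 -0.0084 -0.0023 0 0 0.0039 0;-0.0131 -0.0084 -0.0023 0 0 0.0039 0;-0.0131 -0.0084 -0.0023 0 0 0.0039 0;-0.0131 -0.0084 -0.0023 0 0 0.0039 0;-0.0131 -0.0084 -0.0023 0 0 0.0039 0;-0.0131 -0.0084 -0.0023 0 0 0.0039 0;-0.0131 -0.0084 -0.0023 0 0 0.0039 0;-0.0131 -0.0084 -0.0023 0 0 0.0039 0;-0.0131 -0.0084 -0.0023 0 0 0.0039 0;-0.0131 -0.0084 -0.0023 0 0 0.0039 0;-0.0131 -0.0084 -0.0023 0 0 0.0039 0;-0.0131 -0.0084 -0.0023 0 0 0.0039 0;-0.0131 -0.0084 -0.0023 0 0 0.0039 0;-0.0131 -0.0084 -0.0023 0 0 0.0039 0;-0.0131 -0.0084 -0.0023 0 0 0.0039 0;-0.0131 -0.0084 -0.0023 0 0 0.0039 0;-0.0085 -0.0055 -0.0015 0 0 0.003 0;-0.005 -0.003 -0.001 0 0 0.0015 0' >/dev/null
python3 - <<'E'
from h import *
show()
a=pose(88.5)
# carrier kinematics: front underside edge E=(.075,-.115) from grasp (carrier x,z)
def g(edge,t):
    f=np.r_[-R.from_euler('z',88.5,degrees=True).as_matrix()[:,0][1], R.from_euler('z',88.5,degrees=True).as_matrix()[0,0],0] # carrier x = tool x +90deg
    c,s=np.cos(np.radians(t)),np.sin(np.radians(t));r=pose(88.5,t)
    # vector grasp->edge in world
    ex=.075*c-.115*s; ez=-.075*s-.115*c
    return tcp(np.array(edge)-f*ex-np.array([0,0,ez]),r),r
E0=[.51,-.284]
p0=g([.50,-.284,.07],0);p1=g(E0+[.03],13);p2=g(E0+[.022],35)
print(p0[0],p1[0],p2[0])
plan([(*p0,10),(*p1,8),(*p2,12)])
p15=g(E0+[.025],20);p17=g(E0+[.023],27);print("arc");plan([(*p15,4),(*p17,4),(*p2,5)],mat(*p1))
E
```

```text
t 11.15 pos [ 0.538  -0.2538  0.3077] yaw,.,tilt [ 9.095e+01  2.000e-02 -8.000e-02] j [ 0.73  0.27 -0.46  1.38  0.12  1.51  0.3 ] F [ 0.1  0.4 -7.5] w 16.9 g 60.0
[ 0.5749743  -0.28596327  0.166     ] [ 0.56146481 -0.28534765  0.14041086] [ 0.51637088 -0.28416683  0.14365683]
10 x [-0.0032  0.0037  0.0142 -0.     -0.      0.0007]
8 x [ 0.     -0.002   0.003  -0.0045  0.      0.    ]
12 x [ 0.     -0.0034 -0.0017 -0.0051 -0.     -0.    ]
arc
4 x [ 0.     -0.0033 -0.001  -0.0049 -0.     -0.    ]
4 x [-0.     -0.0032 -0.0018 -0.0049 -0.      0.    ]
5 x [ 0.     -0.0028 -0.0019 -0.0044 -0.     -0.    ]
```

```bash
python3 -m creep '-0.0015 0.0017 0.006 0 0 0.0003 0;-0.0032 0.0037 0.0142 0 0 0.0007 0;-0.0032 0.0037 0.0142 0 0 0.0007 0;-0.0032 0.0037 0.0142 0 0 0.0007 0;-0.0032 0.0037 0.0142 0 0 0.0007 0;-0.0032 0.0037 0.0142 0 0 0.0007 0;-0.0032 0.0037 0.0142 0 0 0.0007 0;-0.0032 0.0037 0.0142 0 0 0.0007 0;-0.0032 0.0037 0.0142 0 0 0.0007 0;-0.0032 0.0037 0.0142 0 0 0.0007 0;-0.0015 0.0018 0.008 0 0 0.0003 0;0 0 0 0 0 0 0;0 0 0 0 0 0 0;0 0 0 0 0 0 0' >/dev/null
python3 - <<'E'
from h import *
show()
p,d=capture("top");q,d=capture("side")
cv2.imwrite("pics/t2.png",np.hstack([cv2.resize(p[130:260,260:420][...,::-1],(400,325)),cv2.resize(q[90:230,230:390][...,::-1],(400,325))]))
E
```

```text
t 12.32 pos [ 0.5761 -0.2833  0.1665] yaw,.,tilt [ 8.87e+01  4.00e-02 -1.00e-02] j [ 0.71  0.44 -0.43  1.47  0.18  1.28  0.24] F [ 0.8  0.2 -6.5] w 17.9 g 60.0
```

View pics/t2.png

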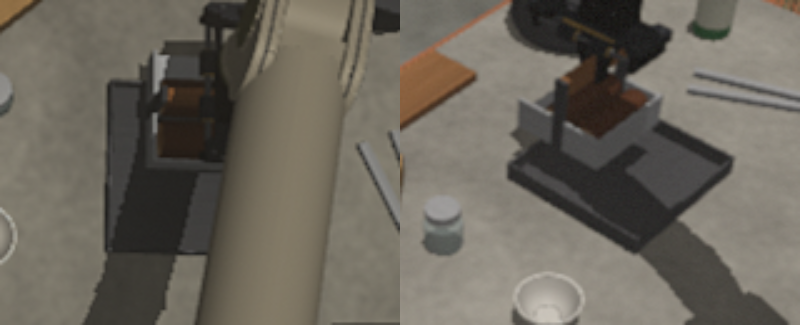

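The pictures show the carrier level over the far half of the tray, with its open edge towards the robot and both logs aboard. Left panel: carrier (185,110), tray (160,170). Now I tip it, pivoting about its low edge.

```bash
python3 -m creep '0 -0.002 0.003 -0.0045 0 0 0;0 -0.002 0.003 -0.0045 0 0 0;0 -0.002 0.003 -0.0045 0 0 0;0 -0.002 0.003 -0.0045 0 0 0;0 -0.002 0.003 -0.0045 0 0 0;0 -0.002 0.003 -0.0045 0 0 0;0 -0.002 0.003 -0.0045 0 0 0;0 -0.002 0.003 -0.0045 0 0 0;0 0 0 0 0 0 0;0 0 0 0 0 0 0' >/dev/null
python3 - <<'E'
from h import *
show();print("want .5615 -.2853 .1404 / 13")
E
python3 -m creep '0 -0.0033 -0.001 -0.0049 0 0 0;0 -0.0033 -0.001 -0.0049 0 0 0;0 -0.0033 -0.001 -0.0049 0 0 0;0 -0.0033 -0.001 -0.0049 0 0 0;0 -0.0032 -0.0018 -0.0049 0 0 0;0 -0.0032 -0.0018 -0.0049 0 0 0;0 -0.0032 -0.0018 -0.0049 0 0 0;0 -0.0032 -0.0018 -0.0049 0 0 0;0 -0.0028 -0.0019 -0.0044 0 0 0;0 -0.0028 -0.0019 -0.0044 0 0 0;0 -0.0028 -0.0019 -0.0044 0 0 0;0 -0.0028 -0.0019 -0.0044 0 0 0;0 -0.0028 -0.0019 -0.0044 0 0 0;0 0 0 0 0 0 0;0 0 0 0 0 0 0;0 0 0 0 0 0 0;0 0 0 0 0 0 0' >/dev/null
python3 - <<'E'
from h import *
show();print("want .5164 -.2842 .1437 / 35")
p,d=capture("top");q,d=capture("side")
cv2.imwrite("pics/t3.png",np.hstack([cv2.resize(p[130:260,260:420][...,::-1],(400,325)),cv2.resize(q[90:230,230:390][...,::-1],(400,325))]))
E
```

```text
t 13.25 pos [ 0.5615 -0.2833  0.1408] yaw,.,tilt [8.866e+01 1.000e-02 1.283e+01] j [ 0.85  0.3  -0.47  1.73  0.06  0.94  0.36] F [ 0.4 -0.4 -7.2] w 17.5 g 60.0
want .5615 -.2853 .1404 / 13
t 14.67 pos [ 0.5177 -0.2817  0.144 ] yaw,.,tilt [8.877e+01 3.000e-02 3.492e+01] j [ 1.17  0.06 -0.56  2.11 -0.6   0.54  1.04] F [ 0.3  0.3 -7.4] w 17.4 g 60.0
want .5164 -.2842 .1437 / 35
```

View pics/t3.png

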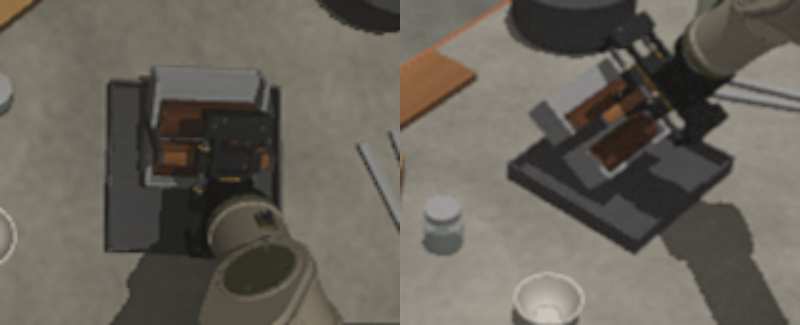

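```bash
python3 -m creep '0 0 0 0 0 0 0;0 0 0 0 0 0 0;0 0 0 0 0 0 0;0 0 0 0 0 0 0;0 0 0 0 0 0 0;0 0 0 0 0 0 0;0 0 0 0 0 0 0;0 0 0 0 0 0 0;0 0 0 0 0 0 0;0 0 0 0 0 0 0' >/dev/null
python3 - <<'E'
from h import *
show()
p,d=capture("top");q,d=capture("side")
cv2.imwrite("pics/t4.png",np.hstack([cv2.resize(p[130:260,260:420][...,::-1],(400,325)),cv2.resize(q[100:220,240:380][...,::-1],(400,325))]))
E
```

```text
t 15.6 pos [ 0.5168 -0.282   0.1434] yaw,.,tilt [8.868e+01 5.000e-02 3.492e+01] j [ 1.17  0.06 -0.56  2.11 -0.6   0.54  1.05] F [-0.5 -0.1 -8.5] w 17.4 g 60.0
```

View pics/t4.png

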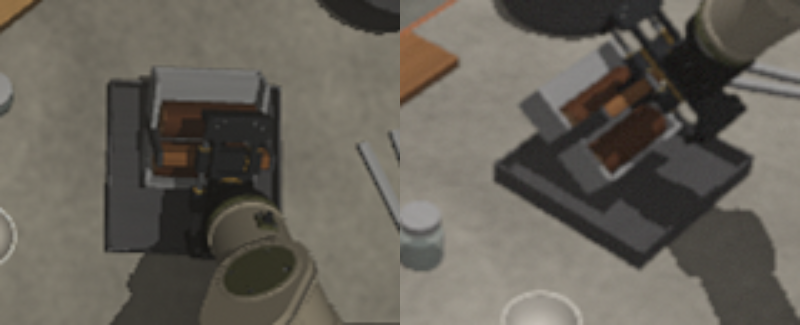

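```bash
cat >> h.py <<'E'
def profile(name):
    pic,d=capture(name);W=world(name,d);a,q=cur()
    L=(W[d>0]-a)@q.as_matrix()      # tool frame
    C=np.stack([-L[:,1],-L[:,0],.115-(L[:,2]+.019)],-1)*1000  # carrier frame if rigid
    return C
E
python3 - <<'E'
from h import *
for n in("top","side"):
    C=profile(n)
    for lo,hi in((-68,-30),(-30,30),(30,62)):
        k=(C[:,1]>lo)&(C[:,1]<hi)&(C[:,2]<110)&(C[:,2]>-20)
        D=C[k];print(n,lo,hi)
        for x in range(-85,110,10):
            s=D[(D[:,0]>=x)&(D[:,0]<x+10)]
            if len(s)>2:print("  x",x+5,"n",len(s),"z",np.percentile(s[:,2],[5,50,95]).round(0))
E
```

```text
top -68 -30
  x -80 n 15 z [-1. 23. 32.]
  x -70 n 50 z [-2. 20. 53.]
  x -60 n 24 z [16. 20. 23.]
  x -50 n 24 z [12. 17. 48.]
  x -40 n 64 z [13. 36. 54.]
  x -30 n 34 z [21. 55. 60.]
  x -20 n 35 z [17. 59. 65.]
  x -10 n 47 z [ 13.  59. 108.]
  x 0 n 21 z [ 4. 52. 58.]
  x 10 n 4 z [ 4. 19. 31.]
  x 20 n 11 z [27. 31. 38.]
  x 30 n 9 z [ 1.  3. 55.]
  x 40 n 6 z [40. 56. 59.]
  x 50 n 25 z [34. 53. 58.]
  x 60 n 17 z [12. 50. 52.]
  x 70 n 55 z [30. 49. 61.]
  x 90 n 3 z [-18. -17. -11.]
  x 100 n 7 z [-5. -0.  7.]
  x 110 n 33 z [-2.  3.  9.]
top -30 30
  x -80 n 28 z [ 2. 20. 24.]
  x -70 n 72 z [-1. 20. 25.]
  x -60 n 45 z [15. 20. 23.]
  x -50 n 43 z [14. 18. 22.]
  x -40 n 110 z [11. 34. 50.]
  x -30 n 30 z [11. 55. 61.]
  x -20 n 28 z [55. 60. 91.]
  x -10 n 19 z [ 54.  59. 106.]
  x 0 n 15 z [50. 55. 57.]
  x 20 n 21 z [23. 30. 38.]
  x 30 n 11 z [2. 5. 6.]
  x 40 n 3 z [55. 56. 58.]
  x 50 n 20 z [50. 52. 55.]
  x 60 n 16 z [44. 48. 52.]
  x 70 n 36 z [40. 50. 59.]
  x 110 n 29 z [-2.  2. 10.]
top 30 62
  x -80 n 7 z [ 5. 24. 26.]
  x -70 n 45 z [-2. 21. 25.]
  x -60 n 24
[... 1052 characters left out ...]
60 n 34 z [42. 50. 55.]
  x 70 n 38 z [37. 52. 64.]
  x 80 n 14 z [-16. -14. -10.]
  x 90 n 39 z [-17. -10.  -4.]
  x 100 n 36 z [-7. -2.  4.]
  x 110 n 37 z [-0.  4.  9.]
side 30 62
  x -80 n 3 z [21. 25. 26.]
  x -70 n 20 z [20. 24. 27.]
  x -60 n 17 z [18. 21. 25.]
  x -50 n 18 z [15. 18. 22.]
  x -40 n 18 z [15. 46. 52.]
  x -30 n 20 z [53. 57. 61.]
  x -20 n 7 z [56. 61. 63.]
  x 10 n 3 z [ 3.  3. 22.]
  x 20 n 21 z [ 3. 36. 45.]
  x 30 n 19 z [45. 51. 53.]
  x 40 n 20 z [51. 54. 59.]
  x 50 n 17 z [51. 54. 59.]
  x 60 n 18 z [44. 50. 55.]
  x 70 n 19 z [38. 49. 63.]
  x 80 n 7 z [-17. -13.  -8.]
  x 90 n 17 z [-16.  -8.  -6.]
  x 100 n 18 z [-10.  -2.   2.]
  x 110 n 20 z [-2.  4. 10.]
```

The profile in the carrier's frame shows that I read the carrier back to front. The wall towards the robot is the 60 mm one. The pale panel at the far side is the ramp, with its lip at z = 25. Nothing has rolled and both logs are in place, so I level the carrier and tip it the other way.

```bash
cat >> h.py <<'E'
def g2(edge,t,yaw=88.5):
    "TCP pose with front underside edge at edge, tilt t; carrier x = tool x - 90 deg"
    f=np.r_[np.cos(np.radians(yaw-90)),np.sin(np.radians(yaw-90)),0]
    c,s=np.cos(np.radians(t)),np.sin(np.radians(t));r=pose(yaw,-t)
    return tcp(np.array(edge)-f*(.075*c-.115*s)-np.array([0,0,-.075*s-.115*c]),r),r
E
python3 - <<'E'
from h import *
a=pose(88.5)
E0=[.515,-.284]
p0=g2([.525,-.284,.07],0);ps=[g2(E0+[z],t) for z,t in((.03,13),(.025,20),(.023,27),(.022,35))]
print(p0[0],ps[0][0],ps[-1][0])
up=(np.array([.515,-.284,.17]),a)
plan([(*up,12),(*p0,7),(*ps[0],8),(*ps[1],4),(*ps[2],4),(*ps[3],5)])
E
```

```text
[ 0.4500257  -0.28203673  0.166     ] [ 0.46353519 -0.28265235  0.14041086] [ 0.50862912 -0.28383317  0.14365683]
12 x [-0.0002  0.0006 -0.0022  0.0081 -0.      0.    ]
7 x [ 0.     -0.0093  0.0006  0.     -0.     -0.    ]
8 x [-0.      0.002   0.003   0.0045  0.      0.    ]
4 x [-0.      0.0033 -0.001   0.0049 -0.     -0.    ]
4 x [ 0.      0.0032 -0.0018  0.0049 -0.      0.    ]
5 x [-0.      0.0028 -0.0019  0.0044 -0.     -0.    ]
```

```bash
python3 -m creep '0 0.0006 -0.0022 0.0041 0 0 0;0 0.0006 -0.0022 0.0081 0 0 0;0 0.0006 -0.0022 0.0081 0 0 0;0 0.0006 -0.0022 0.0081 0 0 0;0 0.0006 -0.0022 0.0081 0 0 0;0 0.0006 -0.0022 0.0081 0 0 0;0 0.0006 -0.0022 0.0081 0 0 0;0 0.0006 -0.0022 0.0081 0 0 0;0 0.0006 -0.0022 0.0081 0 0 0;0 0.0006 -0.0022 0.0081 0 0 0;0 0.0006 -0.0022 0.0081 0 0 0;0 0.0006 -0.0022 0.0081 0 0 0;0 0 0 0.004 0 0 0;0 0 0 0 0 0 0;0 0 0 0 0 0 0' >/dev/null
python3 - <<'E'
from h import *
show()
plan([(*g2([.525,-.284,.07],0),7)])
E
```

```text
t 17.05 pos [ 0.5152 -0.2817  0.1699] yaw,.,tilt [8.87e+01 1.10e-01 1.00e-02] j [ 0.84  0.33 -0.51  1.61  0.16  1.24  0.28] F [ 0.3  0.1 -7. ] w 17.7 g 60.0
7 x [-0.0003 -0.0093  0.0006  0.     -0.      0.0001]
```

```bash
python3 -m creep '-0.0003 -0.005 0.0006 0 0 0 0;-0.0003 -0.0093 0.0006 0 0 0 0;-0.0003 -0.0093 0.0006 0 0 0 0;-0.0003 -0.0093 0.0006 0 0 0 0;-0.0003 -0.0093 0.0006 0 0 0 0;-0.0003 -0.0093 0.0006 0 0 0 0;-0.0003 -0.0093 0.0006 0 0 0 0;0 -0.0045 0 0 0 0 0;0 0 0 0 0 0 0;0 0 0 0 0 0 0' >/dev/null
python3 -m creep '0 0.002 0.003 0.0045 0 0 0;0 0.002 0.003 0.0045 0 0 0;0 0.002 0.003 0.0045 0 0 0;0 0.002 0.003 0.0045 0 0 0;0 0.002 0.003 0.0045 0 0 0;0 0.002 0.003 0.0045 0 0 0;0 0.002 0.003 0.0045 0 0 0;0 0.002 0.003 0.0045 0 0 0;0 0 0 0 0 0 0;0 0 0 0 0 0 0' >/dev/null
python3 - <<'E'
from h import *
show();print("want .4635 -.2827 .1404 / -13")
C=profile("side")
for lo,hi in((-30,30),):
    k=(C[:,1]>lo)&(C[:,1]<hi)&(C[:,2]<110)&(C[:,2]>-20);D=C[k]
    for x in range(-85,90,10):
        s=D[(D[:,0]>=x)&(D[:,0]<x+10)]
        if len(s)>2:print("  true x",-x-5,"n",len(s),"z",np.percentile(s[:,2],[5,50,95]).round(0))
E
```

```text
t 18.72 pos [ 0.4637 -0.2823  0.1402] yaw,.,tilt [ 88.75   0.12 -12.97] j [ 0.79  0.41 -0.48  1.59  0.26  1.41  0.23] F [ 0.1 -0.4 -8.9] w 17.4 g 60.0
want .4635 -.2827 .1404 / -13
  true x 80 n 4 z [22. 23. 25.]
  true x 70 n 11 z [22. 24. 28.]
  true x 30 n 9 z [56. 58. 59.]
  true x 20 n 27 z [58. 62. 65.]
  true x 10 n 37 z [54. 61. 64.]
  true x 0 n 53 z [44. 54. 60.]
  true x -10 n 61 z [ 37.  47. 109.]
  true x -20 n 13 z [ 50.  54. 107.]
  true x -30 n 25 z [53. 55. 57.]
  true x -40 n 35 z [52. 56. 58.]
  true x -50 n 45 z [47. 51. 56.]
  true x -60 n 11 z [45. 47. 50.]
  true x -70 n 139 z [ 4. 33. 61.]
  true x -80 n 15 z [ 9. 43. 56.]
```

Now correct: the lip (z = 24) is ahead, the front log is on the ramp, and nothing has moved. I tilt on to 35°.

```bash
python3 -m creep '0 0.0033 -0.001 0.0049 0 0 0;0 0.0033 -0.001 0.0049 0 0 0;0 0.0033 -0.001 0.0049 0 0 0;0 0.0033 -0.001 0.0049 0 0 0;0 0.0032 -0.0018 0.0049 0 0 0;0 0.0032 -0.0018 0.0049 0 0 0;0 0.0032 -0.0018 0.0049 0 0 0;0 0.0032 -0.0018 0.0049 0 0 0;0 0.0028 -0.0019 0.0044 0 0 0;0 0.0028 -0.0019 0.0044 0 0 0;0 0.0028 -0.0019 0.0044 0 0 0;0 0.0028 -0.0019 0.0044 0 0 0;0 0.0028 -0.0019 0.0044 0 0 0;0 0 0 0 0 0 0;0 0 0 0 0 0 0;0 0 0 0 0 0 0;0 0 0 0 0 0 0;0 0 0 0 0 0 0;0 0 0 0 0 0 0;0 0 0 0 0 0 0' >/dev/null
python3 - <<'E'
from h import *
show();print("want .5086 -.2838 .1437 / -35")
E
python3 -m creep '0 0 0 0 0 0 0;0 0 0 0 0 0 0;0 0 0 0 0 0 0;0 0 0 0 0 0 0;0 0 0 0 0 0 0;0 0 0 0 0 0 0' >/dev/null
python3 - <<'E'
from h import *
show()
p,d=capture("top");q,d=capture("side")
cv2.imwrite("pics/t5.png",np.hstack([cv2.resize(p[130:260,260:420][...,::-1],(400,325)),cv2.resize(q[100:220,240:380][...,::-1],(400,325))]))
plan([(*g2([.515,-.284,.028],13),11),(*g2([.51,-.284,.07],0),6)])
E
```

```text
t 20.43 pos [ 0.5079 -0.284   0.1441] yaw,.,tilt [ 8.868e+01  4.000e-02 -3.503e+01] j [ 0.56  0.77 -0.4   1.14  0.38  1.88  0.15] F [ 0.6 -1.  -6.7] w 17.4 g 60.1
want .5086 -.2838 .1437 / -35
t 20.93 pos [ 0.5079 -0.2839  0.1438] yaw,.,tilt [ 8.869e+01  6.000e-02 -3.507e+01] j [ 0.56  0.77 -0.4   1.14  0.38  1.88  0.15] F [-0.1  0.2 -6. ] w 17.9 g 60.1
11 x [ 0.     -0.0035  0.0022 -0.0056  0.      0.    ]
6 x [-0.     -0.0053 -0.0039 -0.006  -0.     -0.    ]
```

View pics/t5.png

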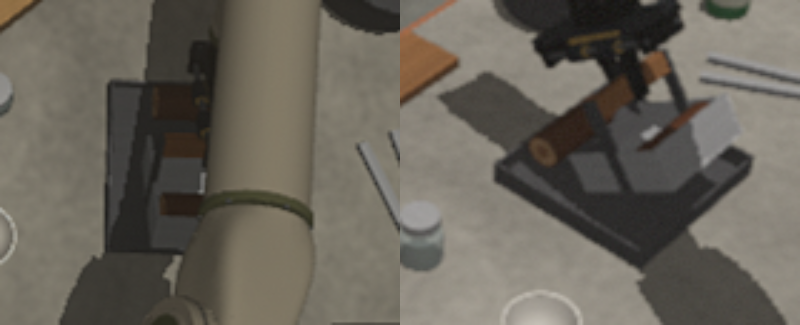

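The front log now lies in the tray along its far wall (left panel (172,103)) and the rear log is still behind its ridge (right panel (690,120)). I level the carrier and lift it.

```bash
python3 -m creep '0 -0.0035 0.0022 -0.0056 0 0 0;0 -0.0035 0.0022 -0.0056 0 0 0;0 -0.0035 0.0022 -0.0056 0 0 0;0 -0.0035 0.0022 -0.0056 0 0 0;0 -0.0035 0.0022 -0.0056 0 0 0;0 -0.0035 0.0022 -0.0056 0 0 0;0 -0.0035 0.0022 -0.0056 0 0 0;0 -0.0035 0.0022 -0.0056 0 0 0;0 -0.0035 0.0022 -0.0056 0 0 0;0 -0.0035 0.0022 -0.0056 0 0 0;0 -0.0035 0.0022 -0.0056 0 0 0;0 -0.0053 -0.0039 -0.006 0 0 0;0 -0.0053 -0.0039 -0.006 0 0 0;0 -0.0053 -0.0039 -0.006 0 0 0;0 -0.0053 -0.0039 -0.006 0 0 0;0 -0.0053 -0.0039 -0.006 0 0 0;0 -0.0053 -0.0039 -0.006 0 0 0;0 0 0 0 0 0 0;0 0 0 0 0 0 0;0 0 0 0 0 0 0' >/dev/null
python3 - <<'E'
from h import *
show()
p,r=cur();p=p+[0,0,.11]
b=pose(105.6)
plan([(p,pose(88.5),8),([.5778,.2978,.22],b,39)])
E
```

```text
t 22.7 pos [ 0.4346 -0.282   0.1653] yaw,.,tilt [ 8.87e+01  7.00e-02 -3.00e-02] j [ 0.96  0.18 -0.51  1.79  0.09  1.19  0.39] F [-0.1  1.2 -6.4] w 17.7 g 60.0
8 x [ 0.     -0.     -0.0137 -0.     -0.      0.0001]
39 x [ 0.0144  0.0054  0.0014  0.      0.     -0.0012]
```

```bash
python3 -m creep '0 0 -0.007 0 0 0 0;0 0 -0.0137 0 0 0 0;0 0 -0.0137 0 0 0 0;0 0 -0.0137 0 0 0 0;0 0 -0.0137 0 0 0 0;0 0 -0.0137 0 0 0 0;0 0 -0.0137 0 0 0 0;0 0 -0.0137 0 0 0 0;0.004 0.0015 -0.006 0 0 -0.0003 0;0.008 0.003 0.0007 0 0 -0.0006 0;0.0144 0.0054 0.0014 0 0 -0.0012 0;0.0144 0.0054 0.0014 0 0 -0.0012 0;0.0144 0.0054 0.0014 0 0 -0.0012 0;0.0144 0.0054 0.0014 0 0 -0.0012 0;0.0144 0.0054 0.0014 0 0 -0.0012 0;0.0144 0.0054 0.0014 0 0 -0.0012 0;0.0144 0.0054 0.0014 0 0 -0.0012 0;0.0144 0.0054 0.0014 0 0 -0.0012 0;0.0144 0.0054 0.0014 0 0 -0.0012 0;0.0144 0.0054 0.0014 0 0 -0.0012 0' >/dev/null
python3 -m creep '0.0144 0.0054 0.0014 0 0 -0.0012 0;0.0144 0.0054 0.0014 0 0 -0.0012 0;0.0144 0.0054 0.0014 0 0 -0.0012 0;0.0144 0.0054 0.0014 0 0 -0.0012 0;0.0144 0.0054 0.0014 0 0 -0.0012 0;0.0144 0.0054 0.0014 0 0 -0.0012 0;0.0144 0.0054 0.0014 0 0 -0.0012 0;0.0144 0.0054 0.0014 0 0 -0.0012 0;0.0144 0.0054 0.0014 0 0 -0.0012 0;0.0144 0.0054 0.0014 0 0 -0.0012 0;0.0144 0.0054 0.0014 0 0 -0.0012 0;0.0144 0.0054 0.0014 0 0 -0.0012 0;0.0144 0.0054 0.0014 0 0 -0.0012 0;0.0144 0.0054 0.0014 0 0 -0.0012 0;0.0144 0.0054 0.0014 0 0 -0.0012 0;0.0144 0.0054 0.0014 0 0 -0.0012 0;0.0144 0.0054 0.0014 0 0 -0.0012 0;0.0144 0.0054 0.0014 0 0 -0.0012 0;0.0144 0.0054 0.0014 0 0 -0.0012 0;0.0144 0.0054 0.0014 0 0 -0.0012 0' >/dev/null
python3 - <<'E'
from h import *
show()
b=pose(105.6);plan([([.5778,.2978,.22],b,10)])
E
```

```text
t 26.03 pos [0.5607 0.1751 0.232 ] yaw,.,tilt [1.0198e+02 5.0000e-02 8.0000e-02] j [ 0.29  0.36 -0.84  1.52  0.27  1.39 -0.36] F [ 0.6 -0.5 -6.8] w 17.7 g 60.0
10 x [ 0.0115  0.0045  0.0012  0.     -0.     -0.001 ]
```

```bash
python3 -m creep '0.0115 0.0045 0.0012 0 0 -0.001 0;0.0115 0.0045 0.0012 0 0 -0.001 0;0.0115 0.0045 0.0012 0 0 -0.001 0;0.0115 0.0045 0.0012 0 0 -0.001 0;0.0115 0.0045 0.0012 0 0 -0.001 0;0.0115 0.0045 0.0012 0 0 -0.001 0;0.0115 0.0045 0.0012 0 0 -0.001 0;0.0115 0.0045 0.0012 0 0 -0.001 0;0.0115 0.0045 0.0012 0 0 -0.001 0;0.0075 0.003 0.0008 0 0 -0.0007 0;0.004 0.0015 0.0004 0 0 -0.0003 0;0 0 0 0 0 0 0;0 0 0 0 0 0 0' >/dev/null
python3 - <<'E'
from h import *
show()
for n in("side","top"):
    C=profile(n)*[-1,-1,1]  # true carrier frame
    k=(abs(C[:,2]-50)<12)&(abs(C[:,1])>60)&(abs(C[:,1])<85)&(abs(C[:,0])<80)
    for s in(-1,1):
        y=C[k][:,1]*s;y=y[y>0];print(n,"end plate",s,len(y),np.percentile(y,[2,50,98]).round(1) if len(y) else "")
    k=(abs(C[:,2]-50)<12)&(abs(C[:,1])<55)&(C[:,0]<-60)&(C[:,0]>-90);print("wall x",k.sum(),np.percentile(C[k][:,0],[5,50,95]).round(1) if k.any() else "")
    k=(C[:,2]>15)&(C[:,2]<35)&(abs(C[:,1])<55)&(C[:,0]>50)&(C[:,0]<90);print("lip x max",k.sum(),np.percentile(C[k][:,0],[50,98]).round(1) if k.any() else "")
plan([([.5778,.2978,.22],pose(105.6),2),([.5778,.2978,.117],pose(105.6),12)])
E
```

```text
t 27.12 pos [0.5775 0.2958 0.2203] yaw,.,tilt [1.0555e+02 1.0000e-02 7.0000e-02] j [ 0.04  0.51 -0.84  1.36  0.38  1.43 -0.51] F [ 0.3 -0.4 -6.2] w 17.5 g 60.0
side end plate -1 79 [60.2 67.6 71.9]
side end plate 1 256 [60.8 72.1 74. ]
wall x 216 [-75.6 -73.8 -60.6]
lip x max 64 [65.9 76.1]
top end plate -1 44 [69.2 73.  74.9]
top end plate 1 25 [60.4 68.5 71.3]
wall x 11 [-75.3 -72.1 -63.9]
lip x max 34 [65.2 74.7]
2 x [ 0.0013  0.0004  0.0002  0.0001  0.     -0.0001]
12 x [-0.      0.      0.0086  0.     -0.      0.    ]
```

```bash
python3 -m creep '0.0013 0.0004 0.004 0 0 0 0;0.0007 0.0002 0.0082 0 0 0 0;0 0 0.0105 0 0 0 0;0 0 0.0105 0 0 0 0;0 0 0.0105 0 0 0 0;0 0 0.0105 0 0 0 0;0 0 0.0105 0 0 0 0;0 0 0.0105 0 0 0 0;0 0 0.0105 0 0 0 0;0 0 0.006 0 0 0 0;0 0 0.005 0 0 0 0;0 0 0.003 0 0 0 0;0 0 0.002 0 0 0 0;0 0 0 0 0 0 0;0 0 0 0 0 0 0' >/dev/null; python3 -c "from h import *;show()"
```

```text
t 28.47 pos [0.5778 0.2984 0.1191] yaw,.,tilt [1.0557e+02 4.0000e-02 1.2000e-01] j [ 0.03  0.59 -0.81  1.48  0.44  1.26 -0.56] F [ 0.5  0.  -6.9] w 17.3 g 60.0
```

```bash
python3 -m creep '0 0 0.001 0 0 0 0;0 0 0.001 0 0 0 0;0 0 0.001 0 0 0 0;0 0 0 0 0 0 0;0 0 0 0 0 0 0' >/dev/null; python3 -c "from h import *;show()"
```

```text
t 28.88 pos [0.5778 0.2983 0.1163] yaw,.,tilt [1.0556e+02 3.0000e-02 1.2000e-01] j [ 0.03  0.59 -0.81  1.48  0.44  1.25 -0.56] F [-0.2 -1.1 -0.7] w 17.2 g 60.0
```

Force is near zero, so the slab is bearing the weight. I press 0.5 mm further, release, retreat straight up and check.

```bash
python3 -m creep '0 0 0.0005 0 0 0 0;0 0 0 0 0 0 18;0 0 0 0 0 0 22;0 0 0 0 0 0 30;0 0 0 0 0 0 40;0 0 0 0 0 0 50;0 0 0 0 0 0 60;0 0 0 0 0 0 60;0 0 0 0 0 0 60;0 0 -0.006 0 0 0 60;0 0 -0.015 0 0 0 60;0 0 -0.015 0 0 0 60;0 0 -0.02 0 0 0 60;0 0 -0.02 0 0 0 60;0 0 -0.02 0 0 0 60;0 -0.025 -0.02 0 0 0 60;0 -0.03 -0.02 0 0 0 60;0 -0.03 -0.02 0 0 0 60;0 -0.03 0 0 0 0 60;0 0 0 0 0 0 60' >/dev/null
python3 -m creep '0 -0.03 0 0 0 0 60;0 -0.03 0 0 0 0 60;0 -0.03 0 0 0 0 60;0 -0.03 0 0 0 0 60;0 -0.03 0 0 0 0 60;0 0 0 0 0 0 60;0 0 0 0 0 0 60' >/dev/null
python3 - <<'E'
from h import *
show()
p,d=capture("top");q,_=capture("side");W=world("top",d);X,Y,Z=W[...,0],W[...,1],W[...,2]
m=(abs(X-.578)<.12)&(abs(Y-.298)<.12)&(Z>.035)&(Z<.1);r=cv2.minAreaRect((W[m][:,:2]*1000).astype(np.float32));print("carrier",r)
m=(abs(X-.512)<.116)&(abs(Y+.284)<.116)&(Z>.03)&(Z<.09)&(p[...,0]>p[...,2]*1.4);print("log",cv2.minAreaRect((W[m][:,:2]*1000).astype(np.float32)),np.percentile(Z[m],95))
cv2.imwrite("pics/f.png",np.hstack([cv2.resize(p[..., ::-1],(400,300)),cv2.resize(q[...,::-1],(400,300))]))
E
```

```text
t 31.13 pos [0.3216 0.2272 0.2723] yaw,.,tilt [105.61  -0.18   0.32] j [ 0.34 -0.27 -0.88  1.89 -0.21  1.42 -0.22] F [0.7 0.7 0.3] w 59.9 g 0.0
carrier ((578.1419067382812, 296.4568176269531), (151.5267791748047, 146.70547485351562), 15.501628875732422)
log ((600.6942138671875, -289.4503173828125), (119.1376953125, 46.78086853027344), 89.03804016113281) 0.055750068867666994
```

View pics/f.png

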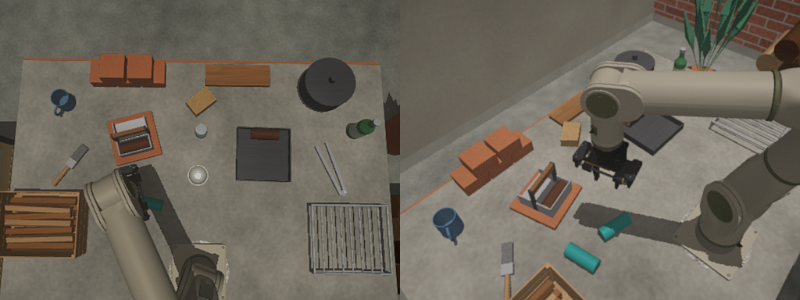

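The final picture shows the carrier on the middle of its slab (135,138), within about 2 mm, with the rear log in it. The front log lies in the tray (265,133), everything else is where it was, and the gripper is clear.

```bash
python3 -c "from rig import *;print(sign_off())"
```

```text
the job is handed in; nothing more can be done
None
```

The job is handed in after about 31 s: the front log is in the tray, and the carrier stands centred on its slab with the rear log in it, turned about 38° from its starting heading to line up with the slab; I first tipped it about 35° the wrong way over the tray because I had misread which edge was open, but nothing rolled out and I levelled it before tipping it correctly.

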